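Seal the oak test piece in the screw-cap canister

TASK

Put the short oak offcut away in the metal canister: unscrew the cap anticlockwise, swing it well aside on its arm, lay the offcut inside, then swing the cap all the way back over the mouth and screw it down fully home. Leave the longer offcut and the wedge where they lie.

Things in the scene. Friction and masses are not known exactly. Their poses are not given: they have to be found in the camera images.
- canister: round aluminium canister, upright on a fixed dark steel plate (140 x 200 x 12 mm, from 120 mm to -y to 80 mm to +y). Origin: on the canister's axis at the plate's underside, on the worktop; z up. 128 mm across outside, 120 mm inside; rim 72 mm, inner floor 18 mm above the origin. The post of the swing arm stands 98 mm from the axis along the canister's -y.
- mouth (a point): centre of the canister's mouth, at rim height (72 mm above the worktop)
- pivot (a point): top of the arm on the post, on the vertical axis about which the arm swings, 104 mm above the worktop (a steel cap on it ends at 110 mm); fixed to the canister. The grey arm, 24 mm wide, reaches from here to an eye round the cap's spindle, on the cap's axis, 98 mm away.
- cap_grip (a point): middle of the wooden grip bar on top of the cap, on the cap's axis: 60 mm long (point x), 16 mm wide (point y), 35 mm tall (17.5 mm up and down from here). Height 123.5 mm above the worktop with the cap home, 132 mm unscrewed. Below it lie the arm (top at 104 mm), then the dark steel cap, 140 mm across, 16 mm thick. Grip the bar across its width from above. Moves with cap and arm.
- screw_cap (a joint): turn of the cap relative to the arm, rad: 0 fully home, growing anticlockwise from above to a stop at 1.45 (free). Its thread lifts it 6 mm per rad. Friction (0.07 N m) holds it where it is left. Below about 1.0 its lip is caught in the rim and the arm cannot swing; it screws down only with the arm back at its stop (below about 0.03).
- swing_arm (a joint): swing of the arm about the post, rad: 0 with the cap over the mouth (a stop), growing clockwise from above to a stop at 1.75 (cap beside the canister). It carries the cap and grip bar round with it, so a gripper holding the bar must turn with the arm. Light friction (0.08 N m); stays where it is left.
- short_offcut: the short oak offcut, a rectangular block 32 mm (x) x 90 mm (y) x 32 mm (z), lying on the worktop right of the robot; origin at the centre of its underside; 70 g or so. It fits in the canister lying flat, in any direction.
- long_offcut: the longer pine offcut, 45 x 120 (y) x 25 mm, lying near it; origin at the centre of its underside. Stays where it is.
- taper_wedge: tapered wooden wedge, 30 x 120 (y) x 26 mm, lying near it; origin at the centre of its underside. Stays where it is.

How it is judged:
On the way, in this order (a step that is already met when the one before it is completed fails the run):
1. the cap is unscrewed (value of joint screw_cap above 1.1 rad), for 0.1 s.
2. the cap is swung well aside (value of joint swing_arm above 1.3 rad), for 0.2 s.
3. the short offcut lies in the canister and is let go (horizontal distance between short_offcut and mouth below 0.045 m and height (world z) of short_offcut between 0.005 and 0.06 m and value of joint swing_arm above 1 rad and contact force between short_offcut and the fingers below 0.1 N and linear speed of short_offcut below 0.03 m/s), for 0.2 s.
4. the cap is swung back over the mouth (value of joint swing_arm below 0.06 rad), for 0.1 s.
5. the cap is screwed home (value of joint screw_cap below 0.12 rad), for 0.2 s.
At the end, for the whole second after the job is handed in: The short offcut rests inside the canister (its origin within 45 mm of the canister's axis and below 60 mm), the arm is back within 0.06 rad of its stop over the mouth and the cap is within 0.12 rad of fully home, everything let go and at rest (horizontal distance between short_offcut and mouth below 0.045 m and height (world z) of short_offcut between 0.005 and 0.06 m and value of joint swing_arm below 0.06 rad and value of joint screw_cap below 0.12 rad and linear speed of short_offcut below 0.02 m/s); the robot touches nothing.
It fails at once if the longer offcut is shifted by more than 3 cm (distance of long_offcut from where it was at the start of the episode above 0.03 m).
It fails at once if the wedge is shifted by more than 3 cm (distance of taper_wedge from where it was at the start of the episode above 0.03 m).
It also fails if it takes over 72 s, if anything falls off the work surface, if the arm or the gripper's body presses on something with over 40 N, if the wrist force passes 120 N, or if a joint passes its speed limit or range.

ROBOT

A 6-joint arm with a two-finger parallel gripper is mounted at the origin on a cart in front of the work surface, level with it; the furniture and walls round the work are solid. World frame = base frame: x ahead of the robot, y to its left, z up, the work surface at z = 0. Lengths are in m, angles in rad, forces in N, time in s.
With the tool pointing down it reaches from about 0.275 to 0.725 m from the base axis. Payload 5.6 kg.
Tool frame: the origin (TCP) lies at the very end of the fingers, on their centre line; the grasp point (between the pads) lies 19 mm behind it (env.grasp_offset is the distance from the TCP to the grasp point, in m); z points along the fingers, y is the line along which they close (so a half turn about z gives the same grasp; the last joint's range is limited). The gripper opens to 85 mm and grips with 20 to 120 N. Pads are 22 mm wide; open, the fingers measure 114 mm over their backs; the gripper's body (76 mm by 85 mm) begins 54 mm behind the grasp point. The pads swing forward as they close: fully open they stand 13 mm farther back than shut.
Start: joints at [-0.851, 0.255, 0.108, 0, -1.424, -0.285], TCP at [0.232, -0.499, 0.231] pointing down, gripper open.
Joint ranges: [-2.95, 2.95], [-1.21, 1.97], [-1.09, 1.5], [-2.87, 1.71], [-2.94, -0.07], [-3.05, 3.05]. Speed limits (rad/s): [2.57, 2.57, 3.14, 3.14, 3.14, 3.14].

INTERFACE

Orientations are given as a rotation vector (axis times angle).
In Python, from station import telemetry, vision, env gives the robot as it stands.
- The arm moves only by the tool drive_tool, never from a script. Its argument "steps" is a list of rows, each an object with "linear": the shift along the tool's x, y, z in m, a list of three; "dr": the turn, a rotation vector about the tool's x, y, z in rad, a list of three; "gripper": the finger opening in m, from 0 to 0.0854. A call has 1 to 12 rows; each row is the pose to reach, as a shift and turn from the pose commanded when the call began, along the tool's axes at that moment; what a row does not reach only later rows make up. A row lasts 1/12 s, in which the tool goes at most 41.7 mm and 7.16 degrees, less where a joint would pass 70% of its speed; a pose out of reach is approached as far as the arm can. A call with a gripper value outside its range is refused whole. The fingers move at their own pace and stop on an object; the grip force is fixed at half the most. Time passes only in rows, so rows that repeat a pose let the fingers close. It gives the time, the measured TCP pose, the force, the opening and the grip force at its end, in the units of the state.
- telemetry.read_state(): the state, without advancing time (a new reading comes with each control period).
- vision.capture(name): name is "scene" or "top"; returns the picture (480x640x3 uint8, red, green, blue); there is no depth.
- vision.calibration(name): a dict with "fx", "fy", "cx", "cy" (pixels), "distortion" ([k1, k2, p1, p2, k3] as OpenCV has them; the pictures are not rectified), "rvec" (rotation vector, rad) and "tvec" (3), from world to camera coordinates, as OpenCV has them. Camera axes: x right, y down, z forward; pixel columns grow to the right and rows downward; lengths in m; the calibration is good to about 2 mm. A picture is of the moment at which its call begins. calibration takes no time and is no camera call.
- env.sign_off(): hands the job in; it is judged then, once.
The state is a dict: "time": time; "joint_pos": joint angles; "qd": joint speeds; "effort": joint torques, N m; "eef_pos": TCP position; "tool_rot": TCP orientation; "ft_force": force on the tool from outside, world axes, zero at the start; "ft_torque": the same for the moment, N m; "gripper_width": opening from 0.0 (shut) to 1.0 (fully open); "grasp_force": force on a finger pad.
Only numpy, scipy, OpenCV 4.12 (cv2) and the standard library are available. Lean on these libraries where they do the work, as an engineer would, in place of code of your own. Each camera call takes 0.05 s, during which the arm holds its last target. There are 200 camera calls.

## Working session

There is one attempt and no reset: what is moved stays moved. The work goes in short steps, Python scripts to look and compute and a tool call to move; the robot and the scene stay as the last step left them, time stands still between calls to the robot, and variables do not carry over. Pictures are saved under pics/ and viewed, at most 10 in all, crops included, and the job is handed in when it is done.

Besides the shell and the picture viewer there is one more tool, called after "Request:" as name([rows], argument=value, ...), one row to a line, values as JSON. drive_tool: Moves the arm, as the interface text tells. Its arguments: {"type":"object","properties":{"steps":{"type":"array","items":{"type":"object","properties":{"linear":{"type":"array","items":{"type":"number"}},"dr":{"type":"array","items":{"type":"number"}},"gripper":{"type":"number"}}}}},"required":["steps"]}

```bash
mkdir -p pics
python3 - <<'E'
from station import telemetry, vision, env
import cv2
for n in("scene","top"):
    cv2.imwrite(f"pics/{n}0.png",vision.capture(n)[:,:,::-1]); print(vision.calibration(n))
print(telemetry.read_state(),env.grasp_offset)
E
```

```text
{'fx': 497.3382661614914, 'fy': 497.3382661614914, 'cx': 319.42494097796583, 'cy': 232.60055721969294, 'distortion': array([0.01481159, 0.        , 0.        , 0.        , 0.        ]), 'rvec': array([ 0.97833466, -2.23825053,  1.24485303]), 'tvec': array([0.32936553, 0.2701489 , 0.76700159])}
{'fx': 550.5000496738782, 'fy': 550.5000496738782, 'cx': 317.2683600972515, 'cy': 234.72893661695912, 'distortion': array([-0.13270031,  0.        ,  0.        ,  0.        ,  0.        ]), 'rvec': array([ 2.18924543, -2.18098176,  0.11769203]), 'tvec': array([-0.02953553,  0.49644841,  1.47755489])}
{'time': 0.1, 'joint_pos': array([-8.51369418e-01,  2.55687889e-01,  1.07089329e-01, -3.84777750e-04,
       -1.42389231e+00, -2.84591212e-01]), 'qd': array([-0.00091501, -0.00192238,  0.00342535, -0.00077446, -0.00044553,
        0.00027486]), 'effort': array([-3.10407064e-03, -3.87603629e+01,  2.38475043e+01,  5.37799492e+00,
       -3.75567499e-03, -1.13555731e-05]), 'eef_pos': array([ 0.23153258, -0.49839184,  0.23047424]), 'tool_rot': array([ 6.77478731e-01, -3.06718003e+00, -2.62062700e-03]), 'ft_force': array([ 1.09459084,  0.43061528, -1.02018058]), 'ft_torque': array([-0.03768066,  0.02241605,  0.0459456 ]), 'grasp_force': 0.0, 'gripper_width': 0.995683434876564} 0.0187
```

View pics/scene0.png

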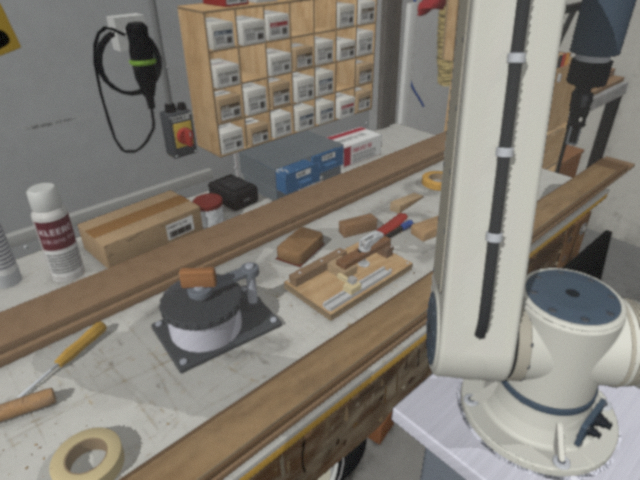

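View pics/top0.png

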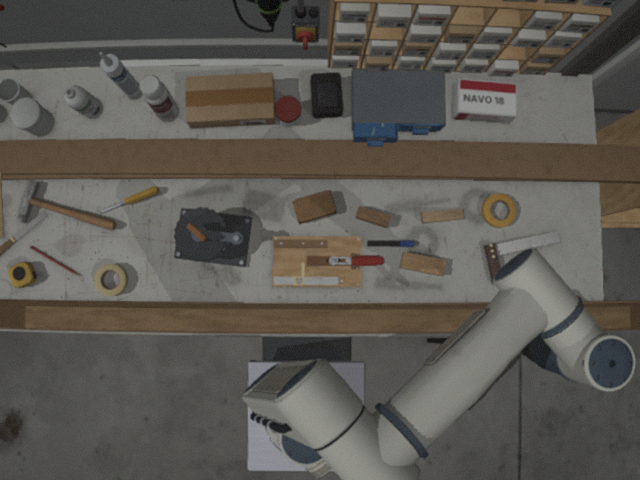

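The top view shows the canister at about (205,235) with its post on the right at (235,238). The short oak offcut is at (373,216), the wedge at (442,215) and the long pine offcut at (422,263). I'll measure these with masks next.

```bash
cat > h.py <<'E'
import cv2, numpy as np
from station import telemetry, vision, env
def ray(n,uv):
    c=vision.calibration(n); K=np.array([[c['fx'],0,c['cx']],[0,c['fy'],c['cy']],[0,0,1]])
    p=cv2.undistortPoints(np.float64(uv).reshape(-1,1,2),K,c['distortion'])[:,0]
    R=cv2.Rodrigues(c['rvec'])[0]; o=-R.T@c['tvec']
    return o,np.c_[p,np.ones(len(p))]@R
def plane(n,uv,z):
    o,d=ray(n,uv); return o+d*((z-o[2])/d[:,2])[:,None]
def proj(n,X):
    c=vision.calibration(n); K=np.array([[c['fx'],0,c['cx']],[0,c['fy'],c['cy']],[0,0,1]])
    return cv2.projectPoints(np.float64(X).reshape(-1,1,3),c['rvec'],c['tvec'],K,c['distortion'])[0][:,0]
def blob(n,box,z,img,lo=(0,70,60),hi=(25,255,255)):
    "largest wood-coloured blob in box (x0,y0,x1,y1): centre, long-axis angle, sizes at height z"
    x0,y0,x1,y1=box
    m=cv2.inRange(cv2.cvtColor(img[y0:y1,x0:x1],cv2.COLOR_RGB2HSV),lo,hi)
    c=max(cv2.findContours(m,0,cv2.CHAIN_APPROX_NONE)[0],key=cv2.contourArea)[:,0]+[x0,y0]
    w=plane(n,c,z)[:,:2]
    r=cv2.minAreaRect(np.float32(w*1000)); b=cv2.boxPoints(r)
    e=max(b[1]-b[0],b[2]-b[1],key=np.linalg.norm)
    return np.round(r[0],1),np.round(r[1],1),round(np.degrees(np.arctan2(e[1],e[0]))%180,1),c.mean(0)
E
python3 - <<'E'
from h import *
img=vision.capture("top")
print("oak",blob("top",(350,200,395,235),.032,img)); print("long",blob("top",(395,247,452,282),.025,img)); print("wedge",blob("top",(412,203,470,228),.026,img))
print("bar",blob("top",(180,215,215,250),.141,img))
p=[plane("top",[u],.012)[0] for u in((182,209),(252,211),(249,266),(174,259))]
print(np.round(p,3)); print("post",plane("top",[(235,238)],.11))
a=cv2.resize(img[195:285,165:285],None,fx=6,fy=6,interpolation=cv2.INTER_CUBIC);cv2.imwrite("pics/c1.png",a[:,:,::-1])
b=cv2.resize(img[190:290,340:480],None,fx=5.5,fy=5.5,interpolation=cv2.INTER_CUBIC);cv2.imwrite("pics/c2.png",b[:,:,::-1])
E
```

```text
oak (array([ 547. , -178.6]), array([88.7, 34.1]), np.float32(72.6), array([372.55 , 216.325]))
long (array([ 419.4, -316.3]), array([121.6,  44.6]), np.float32(78.8), array([422.7699115 , 263.33628319]))
wedge (array([ 551.2, -371.5]), array([ 27.2, 114.6]), np.float32(94.8), array([441.56382979, 215.42553191]))
bar (array([492.4, 279.8]), array([60.2, 16.1]), np.float32(51.0), array([195.79069767, 231.51162791]))
[[0.567 0.346 0.012]
 [0.562 0.152 0.012]
 [0.411 0.158 0.012]
 [0.429 0.365 0.012]]
post [[0.4793663  0.18490358 0.11      ]]
```

View pics/c1.png

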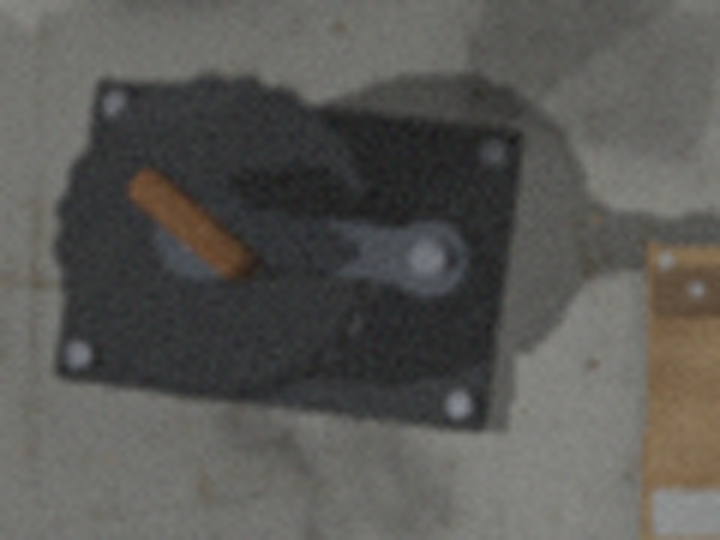

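View pics/c2.png

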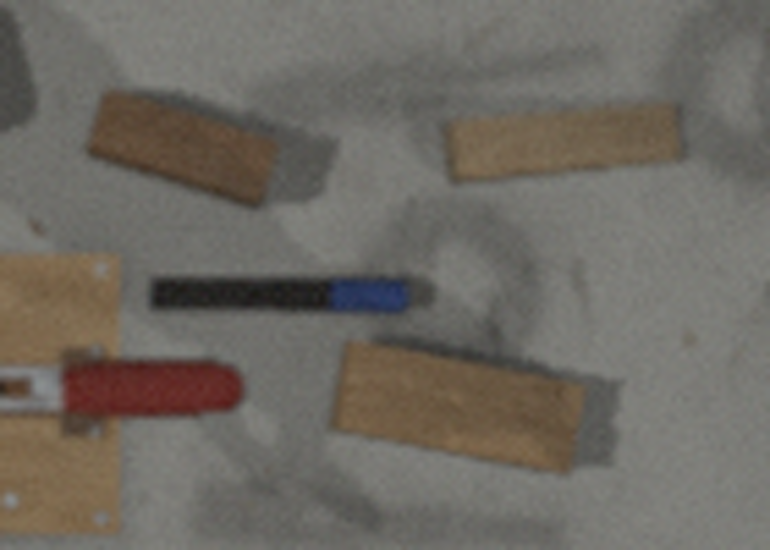

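The crops give the plate corners at (181,208), (252,217), (246,267) and (174,258), and the post cap at (236.3,237.7). The bar is clear, and the oak is the dark 89x34 block.

```bash
cat >> h.py <<'E'
from scipy.spatial.transform import Rotation as Ro
def pose():
    s=telemetry.read_state(); return np.array(s['eef_pos']),Ro.from_rotvec(s['tool_rot'])
def down(phi): # tool down, tool x at phi (rad) in world
    c,s=np.cos(phi),np.sin(phi); return Ro.from_matrix([[c,s,0],[s,-c,0],[0,0,-1]])
def rel(X,phi,base=None):
    p,R=base or pose(); return np.round(R.inv().apply(np.array(X)-p),4),np.round((R.inv()*down(phi)).as_rotvec(),3)
E
python3 - <<'E'
from h import *
p=plane("top",[(181.3,208.3),(251.8,216.8),(246.3,266.7),(174.5,257.5)],.012)[:,:2]; print(np.round(p,3),p.mean(0),[np.linalg.norm(p[i]-p[i-1]).round(3) for i in range(4)])
y=(p[0]+p[3]-p[1]-p[2]);y/=np.linalg.norm(y); print("yaxis deg",np.degrees(np.arctan2(y[1],y[0])),"axis",p.mean(0)+.02*y)
post=plane("top",[(236.3,237.7)],.11)[0,:2]; print("post",post,"axis",post+.098*y,"bar dist",np.linalg.norm(np.array([.4924,.2798])-post))
# bar triangulation check in scene
im=vision.capture("scene"); b=blob("scene",(175,260,218,290),.141,im); print(b, proj("scene",[.4924,.2798,.1235]))
q,R=pose(); print(R.as_matrix().round(3)); print(rel((.4924,.2798,.25),np.radians(231)))
E
```

```text
[[0.569 0.348]
 [0.546 0.152]
 [0.409 0.166]
 [0.433 0.364]] [0.48927524 0.25760322] [np.float64(0.137), np.float64(0.197), np.float64(0.138), np.float64(0.2)]
yaxis deg 83.21730688728762 axis [0.49163732 0.27746325]
post [0.4801538  0.18157266] axis [0.49172799 0.27888678] bar dist 0.09898777690639389
(array([485.3, 285.3]), array([73.2, 83.3]), np.float32(144.3), array([195.61654135, 272.35338346])) [[196.30602577 277.65082337]]
[[-0.907 -0.421 -0.001]
 [-0.421  0.907  0.001]
 [ 0.     0.001 -1.   ]]
(array([-0.5644,  0.5961, -0.0186]), array([ 0.001,  0.   , -0.455]))
```

Request:
drive_tool([
  {"linear": [-0.564,0.596,-0.019],"dr": [0,0,-0.455],"gripper": 0.06},
  {"linear": [-0.564,0.596,-0.019],"dr": [0,0,-0.455],"gripper": 0.06},
  {"linear": [-0.564,0.596,-0.019],"dr": [0,0,-0.455],"gripper": 0.06},
  {"linear": [-0.564,0.596,-0.019],"dr": [0,0,-0.455],"gripper": 0.06},
  {"linear": [-0.564,0.596,-0.019],"dr": [0,0,-0.455],"gripper": 0.06},
  {"linear": [-0.564,0.596,-0.019],"dr": [0,0,-0.455],"gripper": 0.06},
  {"linear": [-0.564,0.596,-0.019],"dr": [0,0,-0.455],"gripper": 0.06},
  {"linear": [-0.564,0.596,-0.019],"dr": [0,0,-0.455],"gripper": 0.06},
  {"linear": [-0.564,0.596,-0.019],"dr": [0,0,-0.455],"gripper": 0.06},
  {"linear": [-0.564,0.596,-0.019],"dr": [0,0,-0.455],"gripper": 0.06},
  {"linear": [-0.564,0.596,-0.019],"dr": [0,0,-0.455],"gripper": 0.06},
  {"linear": [-0.564,0.596,-0.019],"dr": [0,0,-0.455],"gripper": 0.06},
])

```text
time: 1.2
eef_pos: [0.3903, -0.0227, 0.2432]
tool_rot: [-1.352, 2.835, -0.0]
ft_force: [1.8, -0.7, 1.0]
gripper_width: 0.707
grasp_force: 0.0
```

Run:
```python
from h import *
print(pose()[0],rel((.492,.279,.22),np.radians(231)))
```

```text
[ 0.39025307 -0.02267721  0.24320627] (array([-0.2985,  0.1108,  0.0234]), array([-0.   ,  0.001,  0.   ]))
```

Request:
drive_tool([
  {"linear": [-0.298,0.111,0.023],"dr": [0,0,0],"gripper": 0.06},
  {"linear": [-0.298,0.111,0.023],"dr": [0,0,0],"gripper": 0.06},
  {"linear": [-0.298,0.111,0.023],"dr": [0,0,0],"gripper": 0.06},
  {"linear": [-0.298,0.111,0.023],"dr": [0,0,0],"gripper": 0.06},
  {"linear": [-0.298,0.111,0.023],"dr": [0,0,0],"gripper": 0.06},
  {"linear": [-0.298,0.111,0.023],"dr": [0,0,0],"gripper": 0.06},
  {"linear": [-0.298,0.111,0.023],"dr": [0,0,0],"gripper": 0.06},
  {"linear": [-0.298,0.111,0.023],"dr": [0,0,0],"gripper": 0.06},
  {"linear": [-0.298,0.111,0.023],"dr": [0,0,0],"gripper": 0.06},
  {"linear": [-0.298,0.111,0.023],"dr": [0,0,0],"gripper": 0.06},
])

```text
time: 2.03
eef_pos: [0.4915, 0.2777, 0.2184]
tool_rot: [1.353, -2.832, 0.001]
ft_force: [0.9, -0.1, 0.1]
gripper_width: 0.704
grasp_force: 0.0
```

Run:
```python
from h import *
print(pose()[0],rel((.492,.279,.115),np.radians(231)),telemetry.read_state()['joint_pos'].round(2))
im=vision.capture("scene");cv2.imwrite("pics/s1.png",cv2.resize(im[170:400,80:380],None,fx=2.5,fy=2.5)[:,:,::-1])
```

```text
[0.4915372  0.27771826 0.21843829] (array([-0.0015,  0.0004,  0.1034]), array([ 0.   , -0.002,  0.001])) [ 0.79  0.29  0.12 -0.   -1.41 -1.47]
```

View pics/s1.png

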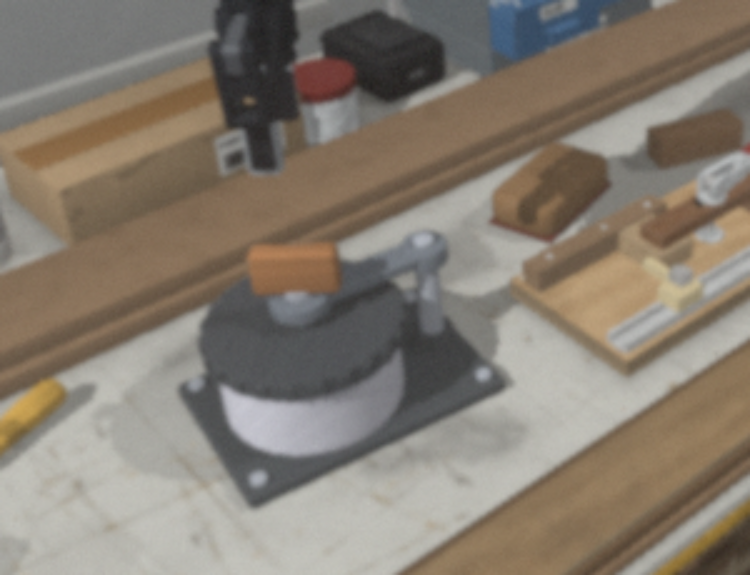

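The gripper hangs directly above the bar and is aligned across it. In the crop the bar is at (293,268) and the post at (425,240). Next I descend and grip.

Request:
drive_tool([
  {"linear": [-0.001,0,0.035],"dr": [0,0,0],"gripper": 0.06},
  {"linear": [-0.001,0,0.07],"dr": [0,0,0],"gripper": 0.06},
  {"linear": [-0.001,0,0.09],"dr": [0,0,0],"gripper": 0.06},
  {"linear": [-0.001,0,0.104],"dr": [0,0,0],"gripper": 0.06},
  {"linear": [-0.001,0,0.104],"dr": [0,0,0],"gripper": 0.06},
  {"linear": [-0.001,0,0.104],"dr": [0,0,0],"gripper": 0.0},
  {"linear": [-0.001,0,0.104],"dr": [0,0,0],"gripper": 0.0},
  {"linear": [-0.001,0,0.104],"dr": [0,0,0],"gripper": 0.0},
  {"linear": [-0.001,0,0.104],"dr": [0,0,0],"gripper": 0.0},
  {"linear": [-0.001,0,0.104],"dr": [0,0,0],"gripper": 0.0},
  {"linear": [-0.001,0,0.104],"dr": [0,0,0],"gripper": 0.0},
  {"linear": [-0.001,0,0.104],"dr": [0,0,0],"gripper": 0.0},
])

```text
time: 3.08
eef_pos: [0.4932, 0.2783, 0.1177]
tool_rot: [-1.351, 2.832, 0.001]
ft_force: [-2.2, 0.8, 6.6]
gripper_width: 0.174
grasp_force: 60.6
```

Request:
drive_tool([
  {"linear": [0,0,-0.0007],"dr": [0,0,-0.12],"gripper": 0},
  {"linear": [0,0,-0.0014],"dr": [0,0,-0.24],"gripper": 0},
  {"linear": [0,0,-0.0022],"dr": [0,0,-0.36],"gripper": 0},
  {"linear": [0,0,-0.0029],"dr": [0,0,-0.48],"gripper": 0},
  {"linear": [0,0,-0.0036],"dr": [0,0,-0.6],"gripper": 0},
  {"linear": [0,0,-0.0043],"dr": [0,0,-0.72],"gripper": 0},
  {"linear": [0,0,-0.005],"dr": [0,0,-0.84],"gripper": 0},
  {"linear": [0,0,-0.0058],"dr": [0,0,-0.96],"gripper": 0},
  {"linear": [0,0,-0.0065],"dr": [0,0,-1.08],"gripper": 0},
  {"linear": [0,0,-0.0072],"dr": [0,0,-1.2],"gripper": 0},
  {"linear": [0,0,-0.0079],"dr": [0,0,-1.32],"gripper": 0},
  {"linear": [0,0,-0.0083],"dr": [0,0,-1.39],"gripper": 0},
])

```text
time: 4.08
eef_pos: [0.4924, 0.2784, 0.1256]
tool_rot: [-2.853, 1.307, 0.001]
ft_force: [-3.4, 2.1, 5.4]
gripper_width: 0.174
grasp_force: 100.1
```

Run:
```python
from h import *
s=telemetry.read_state();p,R=pose()
print(p,s['ft_force'],s['ft_torque'],s['joint_pos'].round(2)); x=R.as_matrix()[:,0]; print("phi",np.arctan2(x[1],x[0]), "tilt",R.as_matrix()[:,2])
# swing: tool-frame positions/turns for arm angle a clockwise about post
post=np.array([.4802,.1816]); 
for k in range(1,14):
    a=-0.12*k; c,sn=np.cos(a),np.sin(a); d=p[:2]-post
    X=post+np.array([[c,-sn],[sn,c]])@d
    print(k,X.round(3),R.inv().apply([*(X-p[:2]),0]).round(4))
```

```text
[0.49236576 0.27840627 0.12557057] [-3.37222694  2.07838931  5.40393893] [ 0.7262074   1.11327108 -2.71913265] [ 0.79  0.34 -0.05 -0.   -1.18 -0.08]
phi -0.8590994408168814 tilt [ 7.62088119e-04  3.16790384e-03 -9.99994692e-01]
1 [0.504 0.276] [ 0.0091 -0.0073  0.    ]
2 [0.515 0.273] [ 0.0191 -0.0135 -0.    ]
3 [0.526 0.268] [ 0.0297 -0.0184 -0.    ]
4 [0.536 0.262] [ 0.0408 -0.022  -0.    ]
5 [0.545 0.255] [ 0.0523 -0.0243 -0.    ]
6 [0.553 0.246] [ 0.064  -0.0251 -0.0001]
7 [0.56  0.237] [ 0.0757 -0.0246 -0.0001]
8 [0.566 0.227] [ 0.0872 -0.0227 -0.0001]
9 [0.571 0.216] [ 0.0984 -0.0194 -0.0001]
10 [0.575 0.205] [ 0.1092 -0.0147 -0.0002]
11 [0.577 0.194] [ 0.1193 -0.0089 -0.0002]
12 [0.578 0.182] [ 0.1287 -0.0018 -0.0002]
13 [0.577 0.17 ] [ 0.1371  0.0063 -0.0003]
```

Request:
drive_tool([
  {"linear": [0.0091,-0.0073,0],"dr": [0,0,0.13],"gripper": 0},
  {"linear": [0.0191,-0.0135,0],"dr": [0,0,0.25],"gripper": 0},
  {"linear": [0.0297,-0.0184,0],"dr": [0,0,0.37],"gripper": 0},
  {"linear": [0.0408,-0.022,0],"dr": [0,0,0.49],"gripper": 0},
  {"linear": [0.0523,-0.0243,0],"dr": [0,0,0.61],"gripper": 0},
  {"linear": [0.064,-0.0251,0],"dr": [0,0,0.73],"gripper": 0},
  {"linear": [0.0757,-0.0246,0],"dr": [0,0,0.85],"gripper": 0},
  {"linear": [0.0872,-0.0227,0],"dr": [0,0,0.97],"gripper": 0},
  {"linear": [0.0984,-0.0194,0],"dr": [0,0,1.09],"gripper": 0},
  {"linear": [0.1092,-0.0147,0],"dr": [0,0,1.21],"gripper": 0},
  {"linear": [0.1193,-0.0089,0],"dr": [0,0,1.33],"gripper": 0},
  {"linear": [0.1287,-0.0018,0],"dr": [0,0,1.45],"gripper": 0},
])

```text
time: 5.08
eef_pos: [0.5777, 0.185, 0.1255]
tool_rot: [-1.254, 2.875, 0.011]
ft_force: [-4.7, 14.0, 5.2]
gripper_width: 0.169
grasp_force: 69.3
```

```bash
cat > sw.py <<'E'
from h import *
import sys
# print tool-frame rows swinging about post by world angles
post=np.array([.4802,.1816])
def show(angles):
    s=telemetry.read_state();p,R=pose();x=R.as_matrix()[:,0]
    d=p[:2]-post
    print(p.round(4),"r",np.linalg.norm(d),"armdir",np.degrees(np.arctan2(d[1],d[0])),"swing",np.radians(83.2)-np.arctan2(d[1],d[0]),"phi",np.arctan2(x[1],x[0]),s['ft_force'].round(1),s['ft_torque'].round(2),s['joint_pos'].round(2))
    for a in angles:
        X=post+np.array([[np.cos(a),-np.sin(a)],[np.sin(a),np.cos(a)]])@(d*.098/np.linalg.norm(d))
        print(round(a,2),R.inv().apply([*(X-p[:2]),0]).round(4))
show([float(v) for v in sys.argv[1:]])
E
python3 sw.py -.12 -.24
```

```text
[0.5777 0.185  0.1255] r 0.09755762128710174 armdir 1.9721524523322693 swing 1.4176933840148036 phi -2.3189396739297736 [-4.7 14.   5.2] [ 4.66  1.85 -1.16] [ 0.56  0.41  0.06 -0.01 -1.22 -1.31]
-0.12 [ 0.0085 -0.0081 -0.0001]
-0.24 [ 0.0182 -0.0147 -0.0002]
```

Request:
drive_tool([
  {"linear": [0.008,-0.008,0],"dr": [0,0,0.12],"gripper": 0},
  {"linear": [0.018,-0.0147,0],"dr": [0,0,0.24],"gripper": 0},
  {"linear": [0.018,-0.0147,0],"dr": [0,0,0.24],"gripper": 0},
  {"linear": [0.018,-0.0147,0],"dr": [0,0,0.24],"gripper": 0},
  {"linear": [0.018,-0.0147,0],"dr": [0,0,0.24],"gripper": 0.05},
  {"linear": [0.018,-0.0147,0],"dr": [0,0,0.24],"gripper": 0.05},
  {"linear": [0.018,-0.0147,0],"dr": [0,0,0.24],"gripper": 0.05},
  {"linear": [0.018,-0.0147,0],"dr": [0,0,0.24],"gripper": 0.05},
  {"linear": [0.018,-0.0147,-0.02],"dr": [0,0,0.24],"gripper": 0.05},
  {"linear": [0.018,-0.0147,-0.06],"dr": [0,0,0.24],"gripper": 0.05},
  {"linear": [0.018,-0.0147,-0.1],"dr": [0,0,0.24],"gripper": 0.05},
])

```text
time: 6.0
eef_pos: [0.5752, 0.1567, 0.2238]
tool_rot: [0.911, -3.002, 0.002]
ft_force: [2.1, 0.2, 0.4]
gripper_width: 0.586
grasp_force: 0.0
```

```bash
python3 sw.py
python3 - <<'E'
from h import *
t=np.array([.547,-.1786])
for ph in(72.6,252.6):
    print(ph,rel((*t,.2),np.radians(ph)))
c=vision.capture("scene");cv2.imwrite("pics/s2.png",cv2.resize(c[170:400,80:380],None,fx=2.5,fy=2.5)[:,:,::-1])
E
```

```text
[0.5752 0.1567 0.2238] r 0.09820586071562175 armdir -14.703632688322596 swing 1.7087407400743766 phi -2.552130135522386 [2.1 0.2 0.4] [ 0.11 -0.23 -0.05] [ 0.53  0.35  0.23  0.   -1.45 -1.51]
72.6 (array([ 0.2097, -0.263 ,  0.0248]), array([-6.000e-03, -2.000e-03,  2.464e+00]))
252.6 (array([ 0.2097, -0.263 ,  0.0248]), array([ 0.002, -0.005, -0.678]))
```

View pics/s2.png

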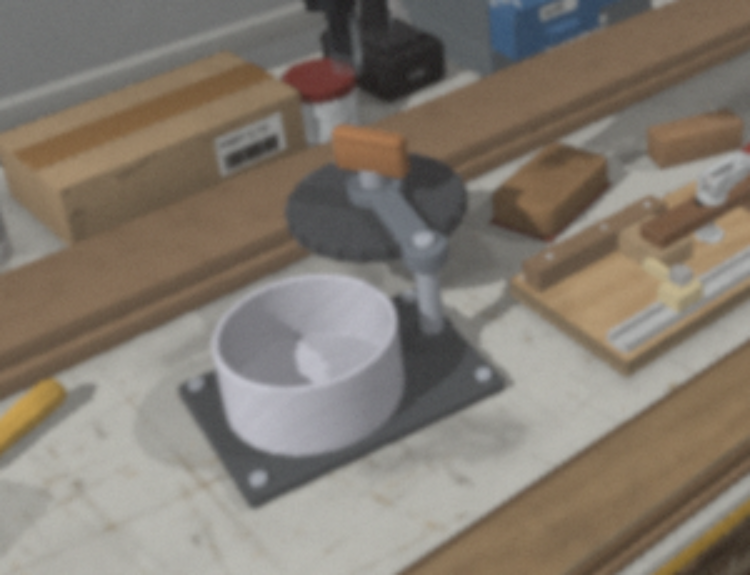

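The cap is now aside at (377,205) in the crop and the canister stands open. Next is the offcut.

Request:
drive_tool([
  {"linear": [0.21,-0.263,0.005],"dr": [0,0,-0.678],"gripper": 0.065},
  {"linear": [0.21,-0.263,0.005],"dr": [0,0,-0.678],"gripper": 0.065},
  {"linear": [0.21,-0.263,0.005],"dr": [0,0,-0.678],"gripper": 0.065},
  {"linear": [0.21,-0.263,0.005],"dr": [0,0,-0.678],"gripper": 0.065},
  {"linear": [0.21,-0.263,0.005],"dr": [0,0,-0.678],"gripper": 0.065},
  {"linear": [0.21,-0.263,0.005],"dr": [0,0,-0.678],"gripper": 0.065},
  {"linear": [0.21,-0.263,0.005],"dr": [0,0,-0.678],"gripper": 0.065},
  {"linear": [0.21,-0.263,0.005],"dr": [0,0,-0.678],"gripper": 0.065},
  {"linear": [0.21,-0.263,0.06],"dr": [0,0,-0.678],"gripper": 0.065},
  {"linear": [0.21,-0.263,0.09],"dr": [0,0,-0.678],"gripper": 0.065},
  {"linear": [0.21,-0.263,0.12],"dr": [0,0,-0.678],"gripper": 0.065},
  {"linear": [0.21,-0.263,0.12],"dr": [0,0,-0.678],"gripper": 0.065},
])

```text
time: 7.05
eef_pos: [0.5426, -0.1774, 0.0965]
tool_rot: [1.852, -2.526, -0.017]
ft_force: [-1.4, 0.7, -0.7]
gripper_width: 0.763
grasp_force: 0.0
```

Run:
```python
from h import *
im=vision.capture("scene")
print(pose()[0],rel((.547,-.1786,.006),np.radians(252.6)),proj("scene",[.547,-.1786,.032]))
cv2.imwrite("pics/s3.png",cv2.resize(im[150:270,270:430],None,fx=4,fy=4)[:,:,::-1])
```

```text
[ 0.54513185 -0.17795097  0.10097726] (array([-0.0001, -0.0028,  0.095 ]), array([ 0.008, -0.002, -0.   ])) [[357.10766486 219.84848478]]
```

View pics/s3.png

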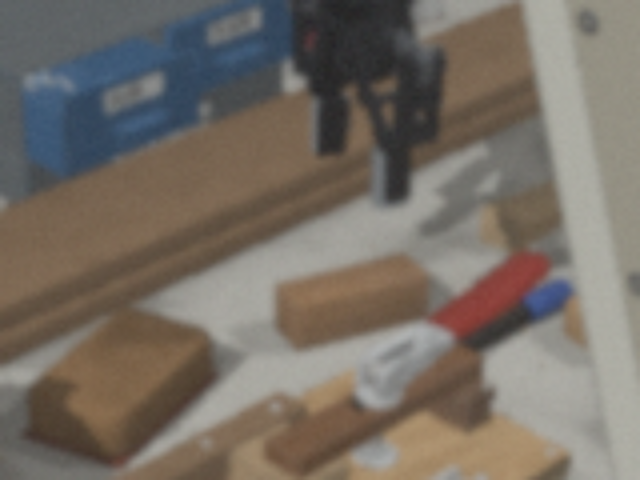

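The offcut sits at (350,290) in the crop, and its top centre matches my estimate. The open fingers are above it.

Request:
drive_tool([
  {"linear": [0,-0.001,0.035],"dr": [0,0,0],"gripper": 0.065},
  {"linear": [0,-0.001,0.065],"dr": [0,0,0],"gripper": 0.065},
  {"linear": [0,-0.001,0.085],"dr": [0,0,0],"gripper": 0.065},
  {"linear": [0,-0.001,0.095],"dr": [0,0,0],"gripper": 0.065},
  {"linear": [0,-0.001,0.095],"dr": [0,0,0],"gripper": 0.065},
  {"linear": [0,-0.001,0.095],"dr": [0,0,0],"gripper": 0.0},
  {"linear": [0,-0.001,0.095],"dr": [0,0,0],"gripper": 0.0},
  {"linear": [0,-0.001,0.095],"dr": [0,0,0],"gripper": 0.0},
  {"linear": [0,-0.001,0.095],"dr": [0,0,0],"gripper": 0.0},
  {"linear": [0,-0.001,0.095],"dr": [0,0,0],"gripper": 0.0},
  {"linear": [0,-0.001,0.095],"dr": [0,0,0],"gripper": 0.0},
])

```text
time: 8.02
eef_pos: [0.5509, -0.1783, 0.0118]
tool_rot: [-1.86, 2.528, -0.006]
ft_force: [-1.0, 0.5, 5.9]
gripper_width: 0.357
grasp_force: 61.5
```

Request:
drive_tool([
  {"linear": [0,0,-0.03],"dr": [0,0,0],"gripper": 0},
  {"linear": [0,0,-0.07],"dr": [0,0,0],"gripper": 0},
  {"linear": [0,0,-0.11],"dr": [0,0,0],"gripper": 0},
  {"linear": [0,0,-0.15],"dr": [0,0,0],"gripper": 0},
  {"linear": [0,0,-0.19],"dr": [0,0,0],"gripper": 0},
  {"linear": [0,0,-0.22],"dr": [0,0,0],"gripper": 0},
  {"linear": [0,0,-0.22],"dr": [0,0,0],"gripper": 0},
])

```text
time: 8.6
eef_pos: [0.5518, -0.1793, 0.2383]
tool_rot: [-1.856, 2.523, -0.018]
ft_force: [0.3, 0.1, 0.7]
gripper_width: 0.359
grasp_force: 60.5
```

Run:
```python
from h import *
s=telemetry.read_state();print(pose()[0],s['gripper_width'],s['grasp_force'])
print(rel((.45,.2,.24),np.radians(252.6)),rel((.4917,.278,.22),np.radians(252.6)))
```

```text
[ 0.55183889 -0.17933035  0.23828205] 0.35937391454606243 60.52286624908447
(array([-0.3317,  0.2102, -0.0047]), array([-0.015,  0.001,  0.001])) (array([-0.4186,  0.194 ,  0.0156]), array([-0.015,  0.001,  0.001]))
```

Request:
drive_tool([
  {"linear": [-0.419,0.194,0.0],"dr": [0,0,0],"gripper": 0},
  {"linear": [-0.419,0.194,0.0],"dr": [0,0,0],"gripper": 0},
  {"linear": [-0.419,0.194,0.0],"dr": [0,0,0],"gripper": 0},
  {"linear": [-0.419,0.194,0.0],"dr": [0,0,0],"gripper": 0},
  {"linear": [-0.419,0.194,0.0],"dr": [0,0,0],"gripper": 0},
  {"linear": [-0.419,0.194,0.0],"dr": [0,0,0],"gripper": 0},
  {"linear": [-0.419,0.194,0.0],"dr": [0,0,0],"gripper": 0},
  {"linear": [-0.419,0.194,0.0],"dr": [0,0,0],"gripper": 0},
  {"linear": [-0.419,0.194,0.0],"dr": [0,0,0],"gripper": 0},
  {"linear": [-0.419,0.194,0.0],"dr": [0,0,0],"gripper": 0},
  {"linear": [-0.419,0.194,0.0],"dr": [0,0,0],"gripper": 0},
  {"linear": [-0.419,0.194,0.0],"dr": [0,0,0],"gripper": 0},
])

```text
time: 9.6
eef_pos: [0.4874, 0.2854, 0.2286]
tool_rot: [-1.866, 2.526, 0.002]
ft_force: [-0.1, -0.8, -1.4]
gripper_width: 0.362
grasp_force: 60.5
```

Run:
```python
from h import *
im=vision.capture("scene"); s=telemetry.read_state()
print(pose()[0],s['gripper_width'],rel((.4917,.278,.034),np.radians(252.6)))
cv2.imwrite("pics/s4.png",cv2.resize(im[130:370,120:360],None,fx=2.5,fy=2.5)[:,:,::-1])
```

```text
[0.48769263 0.28343161 0.22871355] 0.3594332705703132 (array([ 0.0041, -0.0056,  0.1947]), array([0.001, 0.   , 0.005]))
```

View pics/s4.png

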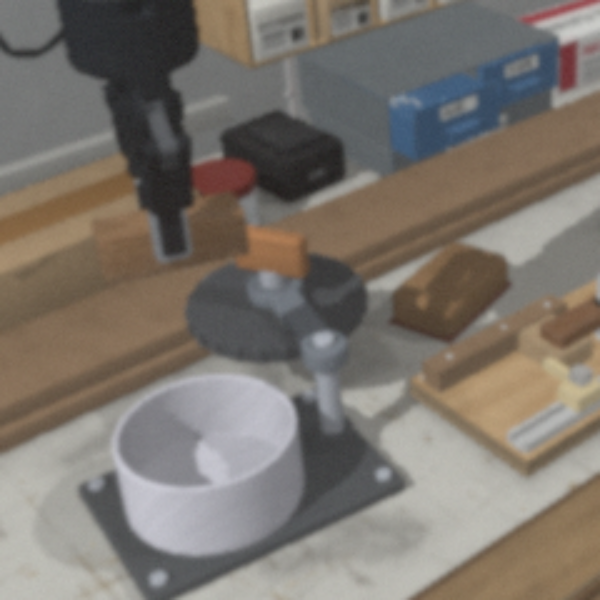

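The offcut is held level and centred in the jaws, at about (170,235) in the crop, above the mouth. Next I lower it and release.

Request:
drive_tool([
  {"linear": [0.004,-0.0055,0.03],"dr": [0,0,0],"gripper": 0},
  {"linear": [0.004,-0.0055,0.06],"dr": [0,0,0],"gripper": 0},
  {"linear": [0.004,-0.0055,0.09],"dr": [0,0,0],"gripper": 0},
  {"linear": [0.004,-0.0055,0.12],"dr": [0,0,0],"gripper": 0},
  {"linear": [0.004,-0.0055,0.15],"dr": [0,0,0],"gripper": 0},
  {"linear": [0.004,-0.0055,0.175],"dr": [0,0,0],"gripper": 0},
  {"linear": [0.004,-0.0055,0.19],"dr": [0,0,0],"gripper": 0},
  {"linear": [0.004,-0.0055,0.195],"dr": [0,0,0],"gripper": 0},
  {"linear": [0.004,-0.0055,0.195],"dr": [0,0,0],"gripper": 0},
])

```text
time: 10.4
eef_pos: [0.4925, 0.2731, 0.0334]
tool_rot: [1.859, -2.53, 0.001]
ft_force: [0.6, 0.6, -0.2]
gripper_width: 0.359
grasp_force: 60.5
```

Request:
drive_tool([
  {"linear": [0,0,0.003],"dr": [0,0,0],"gripper": 0},
  {"linear": [0,0,0.003],"dr": [0,0,0],"gripper": 0.048},
  {"linear": [0,0,0.003],"dr": [0,0,0],"gripper": 0.048},
  {"linear": [0,0,0.003],"dr": [0,0,0],"gripper": 0.048},
  {"linear": [0,0,0.003],"dr": [0,0,0],"gripper": 0.048},
  {"linear": [0,0,0.003],"dr": [0,0,0],"gripper": 0.048},
  {"linear": [0,0,-0.02],"dr": [0,0,0],"gripper": 0.048},
  {"linear": [0,0,-0.06],"dr": [0,0,0],"gripper": 0.048},
  {"linear": [0,0,-0.1],"dr": [0,0,0],"gripper": 0.048},
  {"linear": [0,0,-0.14],"dr": [0,0,0],"gripper": 0.048},
  {"linear": [0,0,-0.18],"dr": [0,0,0],"gripper": 0.048},
  {"linear": [0,0,-0.19],"dr": [0,0,0],"gripper": 0.048},
])

```text
time: 11.4
eef_pos: [0.4954, 0.2754, 0.2321]
tool_rot: [-1.854, 2.521, -0.002]
ft_force: [0.3, -0.2, 0.5]
gripper_width: 0.562
grasp_force: 0.0
```

Run:
```python
from h import *
im=vision.capture("scene")
print(pose()[0],rel((.5752,.1567,.215),-2.5521),proj("scene",[.4925,.273,.05]))
cv2.imwrite("pics/s5.png",cv2.resize(im[200:380,120:360],None,fx=3,fy=3)[:,:,::-1])
```

```text
[0.49526451 0.2756292  0.23127765] (array([ 0.0899, -0.1116,  0.0163]), array([-0.004,  0.011,  0.679])) [[205.17502607 308.96241145]]
```

View pics/s5.png

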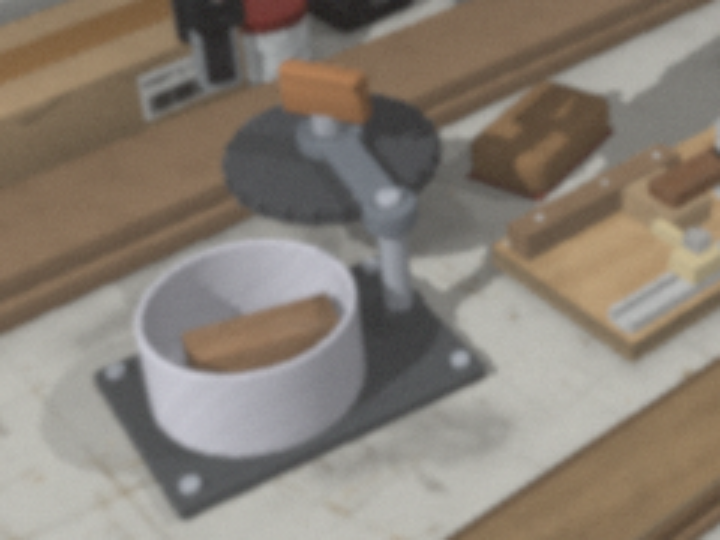

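The offcut lies flat in the canister, at about (260,335) in the crop. Now back to the grip bar.

Request:
drive_tool([
  {"linear": [0.03,-0.037,0.005],"dr": [0,0,0.12],"gripper": 0.055},
  {"linear": [0.06,-0.074,0.005],"dr": [0,0,0.24],"gripper": 0.055},
  {"linear": [0.0895,-0.1115,0.005],"dr": [0,0,0.36],"gripper": 0.055},
  {"linear": [0.0895,-0.1115,0.005],"dr": [0,0,0.48],"gripper": 0.055},
  {"linear": [0.0895,-0.1115,0.005],"dr": [0,0,0.6],"gripper": 0.055},
  {"linear": [0.0895,-0.1115,0.005],"dr": [0,0,0.679],"gripper": 0.055},
  {"linear": [0.0895,-0.1115,0.005],"dr": [0,0,0.679],"gripper": 0.055},
  {"linear": [0.0895,-0.1115,0.005],"dr": [0,0,0.679],"gripper": 0.055},
])

```text
time: 12.12
eef_pos: [0.5725, 0.1557, 0.2191]
tool_rot: [0.915, -3.005, -0.0]
ft_force: [0.7, 0.0, 1.0]
gripper_width: 0.642
grasp_force: 0.0
```

Run:
```python
from h import *
print(pose()[0],rel((.5752,.1567,.125),-2.5521))
print(blob("scene",(205,215,250,243),.1495,vision.capture("scene"))[3],proj("scene",[.5752,.1567,.132]))
```

```text
[0.57254344 0.15566586 0.21908286] (array([-0.0028, -0.0006,  0.0941]), array([ 0.   , -0.   ,  0.002]))
[228.95121951 227.96747967] [[229.11745435 229.46728068]]
```

Request:
drive_tool([
  {"linear": [-0.003,-0.0005,0.035],"dr": [0,0,0],"gripper": 0.055},
  {"linear": [-0.003,-0.0005,0.065],"dr": [0,0,0],"gripper": 0.055},
  {"linear": [-0.003,-0.0005,0.085],"dr": [0,0,0],"gripper": 0.055},
  {"linear": [-0.003,-0.0005,0.094],"dr": [0,0,0],"gripper": 0.055},
  {"linear": [-0.003,-0.0005,0.094],"dr": [0,0,0],"gripper": 0.055},
  {"linear": [-0.003,-0.0005,0.094],"dr": [0,0,0],"gripper": 0},
  {"linear": [-0.003,-0.0005,0.094],"dr": [0,0,0],"gripper": 0},
  {"linear": [-0.003,-0.0005,0.094],"dr": [0,0,0],"gripper": 0},
  {"linear": [-0.003,-0.0005,0.094],"dr": [0,0,0],"gripper": 0},
  {"linear": [-0.003,-0.0005,0.094],"dr": [0,0,0],"gripper": 0},
  {"linear": [-0.003,-0.0005,0.094],"dr": [0,0,0],"gripper": 0},
])

```text
time: 13.08
eef_pos: [0.576, 0.1594, 0.1271]
tool_rot: [-0.909, 3.002, 0.006]
ft_force: [-3.2, 6.0, 3.5]
gripper_width: 0.184
grasp_force: 56.6
```

```bash
python3 sw.py .12 .24 .36 .48 .6 .72 .84 .96 1.08 1.2 1.32 1.44 1.56 1.68 1.7
```

```text
[0.576  0.1594 0.1271] r 0.09838002296291765 armdir -13.070909343704287 swing 1.680244341936613 phi -2.5533211297187743 [-3.2  6.   3.5] [ 2.3   1.04 -0.64] [ 0.53  0.39  0.04 -0.   -1.21 -1.51]
0.12 [-0.0078  0.0088  0.0001]
0.24 [-0.0148  0.0183  0.0001]
0.36 [-0.0206  0.0285  0.0002]
0.48 [-0.0251  0.0393  0.0002]
0.6 [-0.0283  0.0506  0.0003]
0.72 [-0.0302  0.0623  0.0003]
0.84 [-0.0306  0.074   0.0004]
0.96 [-0.0296  0.0857  0.0004]
1.08 [-0.0272  0.0972  0.0004]
1.2 [-0.0235  0.1084  0.0004]
1.32 [-0.0185  0.119   0.0004]
1.44 [-0.0122  0.1289  0.0004]
1.56 [-0.0048  0.138   0.0004]
1.68 [0.0037 0.1462 0.0003]
1.7 [0.0052 0.1474 0.0003]
```

Request:
drive_tool([
  {"linear": [-0.0078,0.0088,0],"dr": [0,0,-0.12],"gripper": 0},
  {"linear": [-0.0148,0.0183,0],"dr": [0,0,-0.24],"gripper": 0},
  {"linear": [-0.0206,0.0285,0],"dr": [0,0,-0.36],"gripper": 0},
  {"linear": [-0.0251,0.0393,0],"dr": [0,0,-0.48],"gripper": 0},
  {"linear": [-0.0283,0.0506,0],"dr": [0,0,-0.6],"gripper": 0},
  {"linear": [-0.0302,0.0623,0],"dr": [0,0,-0.72],"gripper": 0},
  {"linear": [-0.0306,0.074,0],"dr": [0,0,-0.84],"gripper": 0},
  {"linear": [-0.0296,0.0857,0],"dr": [0,0,-0.96],"gripper": 0},
  {"linear": [-0.0272,0.0972,0],"dr": [0,0,-1.08],"gripper": 0},
  {"linear": [-0.0235,0.1084,0],"dr": [0,0,-1.2],"gripper": 0},
  {"linear": [-0.0185,0.119,0],"dr": [0,0,-1.32],"gripper": 0},
  {"linear": [-0.0122,0.1289,0],"dr": [0,0,-1.44],"gripper": 0},
])

```text
time: 14.08
eef_pos: [0.5139, 0.2738, 0.1271]
tool_rot: [-2.667, 1.649, 0.001]
ft_force: [-3.9, 5.2, 4.3]
gripper_width: 0.184
grasp_force: 57.0
```

```bash
python3 sw.py .12 .18 .24 .26 .3
```

```text
[0.5139 0.2738 0.1271] r 0.09816920517184516 armdir 69.94166518368495 swing 0.23140159587649545 phi -1.1072740333409834 [-3.9  5.2  4.3] [ 1.8   1.51 -0.63] [ 0.76  0.37 -0.   -0.   -1.2  -0.29]
0.12 [-0.0079  0.0087 -0.    ]
0.18 [-0.0115  0.0133 -0.    ]
0.24 [-0.0149  0.0182 -0.    ]
0.26 [-0.0159  0.0198 -0.    ]
0.3 [-0.0179  0.0232 -0.    ]
```

Request:
drive_tool([
  {"linear": [-0.0079,0.0087,0],"dr": [0,0,-0.12],"gripper": 0},
  {"linear": [-0.0135,0.016,0],"dr": [0,0,-0.2],"gripper": 0},
  {"linear": [-0.0155,0.019,0],"dr": [0,0,-0.25],"gripper": 0},
  {"linear": [-0.0165,0.0205,0],"dr": [0,0,-0.25],"gripper": 0},
  {"linear": [-0.0165,0.0205,0],"dr": [0,0,-0.25],"gripper": 0},
  {"linear": [-0.0165,0.0205,0],"dr": [0,0,-0.25],"gripper": 0},
])

```text
time: 14.58
eef_pos: [0.4912, 0.2787, 0.1273]
tool_rot: [-2.844, 1.314, -0.006]
ft_force: [6.9, 4.5, -2.6]
gripper_width: 0.181
grasp_force: 73.8
```

```bash
python3 sw.py
```

```text
[0.4912 0.2787 0.1273] r 0.09774102954744551 armdir 83.54778676629473 swing -0.0060700241667071 phi -0.8657650305479919 [ 6.9  4.5 -2.6] [ 1.22 -2.39 -1.82] [ 0.79  0.33 -0.06  0.   -1.17 -0.09]
```

Request:
drive_tool([
  {"linear": [0,0,0.0007],"dr": [0,0,0.12],"gripper": 0},
  {"linear": [0,0,0.0014],"dr": [0,0,0.24],"gripper": 0},
  {"linear": [0,0,0.0022],"dr": [0,0,0.36],"gripper": 0},
  {"linear": [0,0,0.0029],"dr": [0,0,0.48],"gripper": 0},
  {"linear": [0,0,0.0036],"dr": [0,0,0.6],"gripper": 0},
  {"linear": [0,0,0.0043],"dr": [0,0,0.72],"gripper": 0},
  {"linear": [0,0,0.005],"dr": [0,0,0.84],"gripper": 0},
  {"linear": [0,0,0.0058],"dr": [0,0,0.96],"gripper": 0},
  {"linear": [0,0,0.0065],"dr": [0,0,1.08],"gripper": 0},
  {"linear": [0,0,0.0072],"dr": [0,0,1.2],"gripper": 0},
  {"linear": [0,0,0.0079],"dr": [0,0,1.32],"gripper": 0},
  {"linear": [0,0,0.0085],"dr": [0,0,1.42],"gripper": 0},
])

```text
time: 15.58
eef_pos: [0.4915, 0.2789, 0.1193]
tool_rot: [-1.297, 2.851, 0.002]
ft_force: [5.8, 3.8, -0.6]
gripper_width: 0.174
grasp_force: 58.4
```

```bash
python3 sw.py
```

```text
[0.4915 0.2789 0.1193] r 0.09798724567251435 armdir 83.4029975254167 swing -0.0035429751919222596 phi -2.2875565365713997 [ 5.8  3.8 -0.6] [ 1.09 -2.09  0.14] [ 0.79  0.34 -0.07  0.   -1.15 -1.51]
```

Request:
drive_tool([
  {"linear": [0,0,0.0002],"dr": [0,0,0.04],"gripper": 0},
  {"linear": [0,0,0.0004],"dr": [0,0,0.08],"gripper": 0},
  {"linear": [0,0,0.0004],"dr": [0,0,0.08],"gripper": 0},
  {"linear": [0,0,0.0004],"dr": [0,0,0.08],"gripper": 0},
])

```text
time: 15.92
eef_pos: [0.4914, 0.2789, 0.1188]
tool_rot: [-1.19, 2.898, 0.003]
ft_force: [5.2, 3.1, -1.6]
gripper_width: 0.169
grasp_force: 58.5
```

```bash
python3 sw.py
```

```text
[0.4914 0.2789 0.1188] r 0.09794077824168941 armdir 83.40638314481703 swing -0.0036020653976773787 phi -2.362148624206376 [ 5.2  3.1 -1.6] [ 1.14 -2.25 -0.06] [ 0.79  0.34 -0.07  0.   -1.15 -1.59]
```

Request:
drive_tool([
  {"linear": [0,0,0.0002],"dr": [0,0,0.04],"gripper": 0},
  {"linear": [0,0,0.0004],"dr": [0,0,0.08],"gripper": 0},
  {"linear": [0,0,0.0004],"dr": [0,0,0.08],"gripper": 0},
  {"linear": [0,0,0.0004],"dr": [0,0,0.08],"gripper": 0},
])

```text
time: 16.25
eef_pos: [0.4921, 0.2787, 0.1186]
tool_rot: [-1.076, 2.941, 0.002]
ft_force: [8.7, 3.0, -1.0]
gripper_width: 0.174
grasp_force: 58.9
```

```bash
python3 sw.py
```

```text
[0.4921 0.2787 0.1186] r 0.09785626900368811 armdir 83.03025448948677 swing 0.0029626180489346066 phi -2.440168305732036 [ 8.7  3.  -1. ] [ 0.82 -2.92  0.7 ] [ 0.79  0.34 -0.07  0.   -1.15 -1.66]
```

Torque is rising, so the stop is likely reached. I'll release, retreat and check the bar angle against the 51° it started at.

Request:
drive_tool([
  {"linear": [0,0,0],"dr": [0,0,0],"gripper": 0.055},
  {"linear": [0,0,0],"dr": [0,0,0],"gripper": 0.055},
  {"linear": [0,0,0],"dr": [0,0,0],"gripper": 0.055},
  {"linear": [0,0,0],"dr": [0,0,0],"gripper": 0.055},
  {"linear": [0,0,-0.03],"dr": [0,0,0],"gripper": 0.055},
  {"linear": [0,0,-0.07],"dr": [0,0,0],"gripper": 0.055},
  {"linear": [0,0,-0.1],"dr": [0,0,0],"gripper": 0.055},
  {"linear": [0.1,0.1,-0.1],"dr": [0,0,0],"gripper": 0.055},
  {"linear": [0.1,0.1,-0.1],"dr": [0,0,0],"gripper": 0.055},
  {"linear": [0.1,0.1,-0.1],"dr": [0,0,0],"gripper": 0.055},
  {"linear": [0.1,0.1,-0.1],"dr": [0,0,0],"gripper": 0.055},
])

```text
time: 17.17
eef_pos: [0.3438, 0.2883, 0.2163]
tool_rot: [1.077, -2.951, -0.002]
ft_force: [-0.2, -1.0, -0.5]
gripper_width: 0.645
grasp_force: 0.0
```

Run:
```python
from h import *
im=vision.capture("top"); s=vision.capture("scene")
print(pose()[0])
try: print(blob("top",(180,215,215,250),.141,im))
except Exception as e: print(e)
a=cv2.resize(im[185:275,150:270],None,fx=4.5,fy=4.5); b=cv2.resize(s[250:370,140:300],None,fx=3,fy=3)
o=np.zeros((600,540,3),np.uint8)
b=b[:,:,:][:190+0]if 0 else cv2.resize(s[250:370,140:300],(258,194))
o[:405,:540]=a; o[406:600,:258]=b; cv2.imwrite("pics/f.png",o[:,:,::-1])
```

```text
[0.34500853 0.28881423 0.21672395]
(array([491.3, 278.8]), array([63.4, 17.6]), np.float32(42.9), array([196.26086957, 231.67391304]))
```

View pics/f.png

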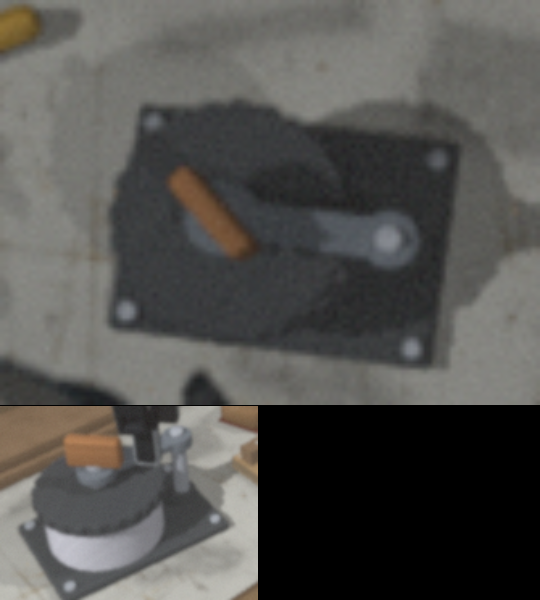

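The bar is now at 42.9°, in the top crop at (212,213), and the arm is at its stop. That is further clockwise than at the start. I'll regrip once and turn firmly against the stop to confirm it is home.

Run:
```python
from h import *
print(rel((.4917,.2788,.217),np.radians(223)))
```

```text
(array([-0.1056, -0.1024, -0.0002]), array([ 0.001,  0.001, -0.049]))
```

Request:
drive_tool([
  {"linear": [-0.1035,-0.1015,0],"dr": [0,0,-0.049],"gripper": 0.055},
  {"linear": [-0.1035,-0.1015,0],"dr": [0,0,-0.049],"gripper": 0.055},
  {"linear": [-0.1035,-0.1015,0],"dr": [0,0,-0.049],"gripper": 0.055},
  {"linear": [-0.1035,-0.1015,0],"dr": [0,0,-0.049],"gripper": 0.055},
  {"linear": [-0.1035,-0.1015,0],"dr": [0,0,-0.049],"gripper": 0.055},
  {"linear": [-0.1035,-0.1015,0],"dr": [0,0,-0.049],"gripper": 0.055},
])

```text
time: 17.77
eef_pos: [0.493, 0.277, 0.2147]
tool_rot: [1.143, -2.924, 0.001]
ft_force: [-0.2, 0.1, -0.0]
gripper_width: 0.643
grasp_force: 0.0
```

Run:
```python
from h import *
print(pose()[0],rel((.4917,.2788,.117),np.radians(223)))
```

```text
[0.49295171 0.27699868 0.21469556] (array([-0.0005,  0.0022,  0.0977]), array([ 0.   , -0.002, -0.005]))
```

Request:
drive_tool([
  {"linear": [-0.0005,0.002,0.035],"dr": [0,0,0],"gripper": 0.055},
  {"linear": [-0.0005,0.002,0.07],"dr": [0,0,0],"gripper": 0.055},
  {"linear": [-0.0005,0.002,0.09],"dr": [0,0,0],"gripper": 0.055},
  {"linear": [-0.0005,0.002,0.098],"dr": [0,0,0],"gripper": 0.055},
  {"linear": [-0.0005,0.002,0.098],"dr": [0,0,0],"gripper": 0.0},
  {"linear": [-0.0005,0.002,0.098],"dr": [0,0,0],"gripper": 0.0},
  {"linear": [-0.0005,0.002,0.098],"dr": [0,0,0],"gripper": 0.0},
  {"linear": [-0.0005,0.002,0.098],"dr": [0,0,0],"gripper": 0.0},
  {"linear": [-0.0005,0.002,0.098],"dr": [0,0,0],"gripper": 0.0},
  {"linear": [-0.0005,0.002,0.098],"dr": [0,0,0],"gripper": 0.0},
])

```text
time: 18.6
eef_pos: [0.4923, 0.2799, 0.1203]
tool_rot: [-1.146, 2.92, 0.0]
ft_force: [1.4, -2.9, 7.4]
gripper_width: 0.172
grasp_force: 60.5
```

```bash
python3 sw.py
```

```text
[0.4923 0.2799 0.1203] r 0.09900794375193084 armdir 82.98616249605503 swing 0.00373216850808622 phi -2.3934534676375137 [ 1.4 -2.9  7.4] [-0.69 -0.12 -0.03] [ 0.79  0.34 -0.06  0.   -1.16 -1.62]
```

Request:
drive_tool([
  {"linear": [0,0,0.0002],"dr": [0,0,0.04],"gripper": 0},
  {"linear": [0,0,0.0004],"dr": [0,0,0.08],"gripper": 0},
  {"linear": [0,0,0.0004],"dr": [0,0,0.1],"gripper": 0},
  {"linear": [0,0,0.0004],"dr": [0,0,0.1],"gripper": 0},
  {"linear": [0,0,0.0004],"dr": [0,0,0.1],"gripper": 0},
])

```text
time: 19.02
eef_pos: [0.4953, 0.2797, 0.1204]
tool_rot: [-1.002, 2.967, -0.003]
ft_force: [12.3, -3.9, 0.6]
gripper_width: 0.169
grasp_force: 65.2
```

```bash
python3 sw.py
```

```text
[0.4953 0.2797 0.1204] r 0.0992578993066904 armdir 81.22332755995303 swing 0.03449944231224977 phi -2.4905589095012832 [12.3 -3.9  0.6] [-1.44 -4.01  1.26] [ 0.79  0.34 -0.06  0.01 -1.16 -1.72]
```

The stop is clearly felt: the torque is 1.3 N m and there is a side force. I'll release and retreat.

Request:
drive_tool([
  {"linear": [0,0,0],"dr": [0,0,-0.06],"gripper": 0},
  {"linear": [0,0,0],"dr": [0,0,-0.06],"gripper": 0.055},
  {"linear": [0,0,0],"dr": [0,0,-0.06],"gripper": 0.055},
  {"linear": [0,0,0],"dr": [0,0,-0.06],"gripper": 0.055},
  {"linear": [0,0,0],"dr": [0,0,-0.06],"gripper": 0.055},
  {"linear": [0,0,-0.03],"dr": [0,0,-0.06],"gripper": 0.055},
  {"linear": [0,0,-0.07],"dr": [0,0,-0.06],"gripper": 0.055},
  {"linear": [0,0,-0.1],"dr": [0,0,-0.06],"gripper": 0.055},
  {"linear": [0.1,0.1,-0.1],"dr": [0,0,-0.06],"gripper": 0.055},
  {"linear": [0.1,0.1,-0.1],"dr": [0,0,-0.06],"gripper": 0.055},
  {"linear": [0.1,0.1,-0.1],"dr": [0,0,-0.06],"gripper": 0.055},
  {"linear": [0.1,0.1,-0.1],"dr": [0,0,-0.06],"gripper": 0.055},
])

```text
time: 20.02
eef_pos: [0.3472, 0.2988, 0.2177]
tool_rot: [1.089, -2.946, -0.003]
ft_force: [-0.1, -0.1, -0.1]
gripper_width: 0.644
grasp_force: 0.0
```

Run:
```python
from h import *
im=vision.capture("top")
print(blob("top",(180,215,215,250),.141,im),pose()[0])
```

```text
(array([492.7, 278.5]), array([61.8, 17.4]), np.float32(41.6), array([196.43478261, 231.60869565])) [0.34640366 0.29913053 0.21799202]
```

```bash
python3 -c "
from station import env
print(env.sign_off())"
```

```text
the job is handed in; nothing more can be done
None
```

The job is handed in (no verdict was returned): the short offcut lies flat in the canister, the cap is swung back and screwed down to a firm stop, and the longer offcut and the wedge were left alone; robot time at the end was about 20 s.

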